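Snap the air pipe's clip shut with the pliers

TASK

The hinged snap clip on the blue air pipe of the spray-glazing corner has been left open. Take the sprung pliers from the rubber mat, set their jaws on both lugs of the clip at once and squeeze gently until it clicks shut, easing off at the click so that the plastic does not crack, and never pushing the strap with the fingers. Then lay the pliers back flat on the mat without dropping them, and leave the other things alone.

Things in the scene. Friction and masses are not known exactly. Their poses are not given: they have to be found in the camera images.
- air_point: compressed-air point screwed to the bench (fixed): a blue pipe 22 mm across rises along its z axis (origin: pipe axis, bench level; z up) to a brass elbow 170 mm high; behind the pipe (+x) are an aluminium post and a grey filter-regulator out to x = 143 mm, 206 mm high. The clip's two lugs stick out towards its -x, the side from which the pliers come
- clip: white fixed half of the pipe clip, rigid on the post; same origin and axes as air_point. Its lug is an upright plate: x -42 to -14 mm, y -5.5 to -1.5 mm, z 73 to 97 mm, with a round ridge along x on its top edge. Bearing on it does not move it. The collar round the pipe is 31 mm across and 24 mm high: keep the jaws' tips clear of it
- lug (a point): middle of the outer face of the fixed white lug (looks to the clip's -y): clip x -32, y -5.5, z 85 mm. A good place for the middle of the jaws (pliers_jaw), with the pliers' x along the clip's x
- strap: red hinged half of the clip. Origin on its upright hinge axis behind the pipe (clip x 17, y 0, z 0). Its lug, a plate like the white one (28 long, 24 high, 4 mm thick), faces the white lug from the clip's +y side; on top it carries a sprung red tongue with a barb that snaps over the white lug's ridge. The tongue lies 14 to 20 mm above the lugs' mid height: keep the jaws below it
- strap_lug (a point): middle of the outer face of the red lug (looks to the clip's +y), 49 mm from the hinge axis, 85 mm high
- strap_hinge (a joint): opening of the red half, rad: 0 is shut (lugs 11 mm over their outer faces), 0.19 to 0.25 at the start (red lug 9 to 12 mm farther out); it stays where left (1 N at the lug). From about 0.14 the barb rides up the ridge, needing up to about 9 N; at about 0.055 it passes, clicks and pulls the strap to 0 by itself. The plastic cracks above 15 N on either lug
- mat: black rubber mat 250 x 190 x 4 mm (x, y, z), origin under its middle, fixed
- pliers: sprung pliers, 150 to 240 g, lying flat: origin at the underside of the pivot, x to the jaws (the midline when open), z up along the pivot. Two blue handles 18 mm high, 10 mm wide, x -60 to -132 mm; steel jaws z 4 to 14 mm, 7 mm thick, out to x 52 mm. A spring holds them open: 66 mm over the handles at pliers_grip, jaws 32 mm apart at pliers_jaw
- pliers_grip (a point): midway between the handles, 76 mm behind the pivot, 9 mm above the underside: near the centre of mass. Take hold with a finger outside each handle: about 61 mm between the fingers holds them, jaws still 30 mm apart; the spring then presses each finger with about 8 N. Each further 1 N on the handles gives 1.5 to 2 N at the jaws; 20 N held on after the click cracks the clip
- pliers_jaw (a point): midway between the jaws' inner faces when open, 43 mm ahead of the pivot (119 mm ahead of pliers_grip), 9 mm above the underside. It rides on the half with the +y jaw, as the pliers' axes do: squeezed by d mm at the handles in all, that half turns by d / 152 rad and the midline lies that much to its left
- brush_mug: terracotta mug with brushes, 86 mm across, 235 mm high; leave alone
- glaze_cup: green cup, 82 mm across, 95 mm high; leave alone
- oxide_jar: amber jar with a black lid, 72 mm across, 125 mm high; leave alone
- green_gourd: green burnished gourd bottle, 132 mm across, 165 mm high; leave alone
- modelling_tool: wooden modelling tool lying down, 157 mm long, 10 mm high; leave alone
- spare_elbow: brass pipe elbow lying down, 45 mm, 25 mm high; leave alone
- kidney_rib: wooden kidney rib lying flat, 115 x 40 x 6 mm; leave alone
Mind the look-alikes: they are no part of the job. Of the things that look like the pliers, the smallest one is meant.

How it is judged:
By the outcome, as a careful person would: the job done as asked, in the order asked, and still so for the second after the job is handed in, with the robot touching nothing.
It also fails if it takes over 72 s, if anything falls off the work surface, if the arm or the gripper's body presses on something with over 40 N, if the wrist force passes 120 N, or if a joint passes its speed limit or range.

ROBOT

A 7-joint arm with a two-finger parallel gripper is mounted at the origin on the work surface. World frame = base frame: x ahead of the robot, y to its left, z up, the work surface at z = 0. Lengths are in m, angles in rad, forces in N, time in s.
With the tool pointing down it reaches from about 0.4 to 0.85 m from the base axis. Payload 10.4 kg.
Tool frame: the origin (TCP) lies at the very end of the fingers, on their centre line; the grasp point (between the pads) lies 19 mm behind it (pinch_z is the distance from the TCP to the grasp point, in m); z points along the fingers, y is the line along which they close (so a half turn about z gives the same grasp; the last joint's range is limited). The gripper opens to 85 mm and grips with 20 to 120 N. Pads are 22 mm wide; open, the fingers measure 114 mm over their backs; the gripper's body (76 mm by 85 mm) begins 54 mm behind the grasp point. The pads swing forward as they close: fully open they stand 13 mm farther back than shut.
Start: joints at [1.194, 0.332, -0.065, 1.46, 0.022, 1.35, -0.088], TCP at [0.217, -0.586, 0.231] pointing down, gripper open.
Joint ranges: [-2.6, 2.6], [-0.5, 2.12], [-1.47, 1.34], [0.16, 2.42], [-1.27, 4.41], [0.06, 2.06], [-2.6, 2.6]. Speed limits (rad/s): [2.22, 2.22, 2.79, 2.79, 3.14, 3.14, 3.14].

INTERFACE

Orientations are given as [roll, pitch, yaw] about the fixed x, y, z axes, in that order (R = Rz(yaw) Ry(pitch) Rx(roll)).
In Python, from plant import state, read_camera, job_done, pinch_z gives the robot as it stands.
- The arm moves only by the shell command python3 -m pendant 'ROWS' [OPENING] [FORCE]. ROWS is JSON, a list of rows, each a list of 2 entries, a list of its own where there are three numbers: the shift along the world's x, y, z in mm, then the turn, a rotation vector about the world's x, y, z in rad. A call has exactly 8 rows; each row is the pose to reach, as a shift and turn from the pose commanded when the call began; what a row does not reach only later rows make up. A row lasts 1/10 s, in which the tool goes at most 50 mm and 8.59 degrees, less where a joint would pass 70% of its speed; a pose out of reach is approached as far as the arm can. A call with a gripper value outside its range is refused whole. OPENING is the closure, from 0 (fully open) to 1 (shut), set as the call begins (- or left out, the last holds). The fingers move at their own pace and stop on an object; FORCE is the grip in N (left out, the last holds). Time passes only in rows, so rows that repeat a pose let the fingers close, or fill a call up. It gives the time, the measured TCP pose, the force, the opening and the grip force at its end, in the units of the state.
- state(): the state, without advancing time (a new reading comes with each control period).
- read_camera(name): name is "side" or "top"; returns a dict with "image" (384x512x3 uint8, blue, green, red), "vfov" (degrees; the focal length in pixels is half the picture's height over the tangent of half this angle, whatever the lens; pixels are square), "cx", "cy" (the principal point, pixels), "world_from_camera" (4x4, takes a point from camera to world coordinates). Camera axes: x right, y down, z forward; pixel columns grow to the right and rows downward; lengths in m; the calibration is good to about 2 mm. A picture is of the moment at which its call begins. There is no depth.
- job_done(): hands the job in; it is judged then, once.
The state is a dict: "t": time; "joint_pos": joint angles; "qvel": joint speeds; "effort": joint torques, N m; "ee_pos": TCP position; "ee_rot": TCP orientation; "wrist_force": force on the tool from outside, world axes, zero at the start; "wrist_torque": the same for the moment, N m; "width": finger opening in m; "finger_force": force on a finger pad.
Only numpy, scipy, OpenCV 4.12 (cv2) and the standard library are available. Lean on these libraries where they do the work, as an engineer would, in place of code of your own. Each camera call takes 0.05 s, during which the arm holds its last target. There are 200 camera calls.

## Working session

There is one attempt and no reset: what is moved stays moved. The work goes in short steps, Python scripts to look and compute and a shell command to move; the robot and the scene stay as the last step left them, time stands still between calls to the robot, and variables do not carry over. Pictures are saved under pics/ and viewed, at most 10 in all, crops included, and the job is handed in when it is done.

```bash
ls; mkdir -p pics; python3 - <<'E'
from plant import state, read_camera, pinch_z
import cv2, numpy as np
s=state(); print(s, pinch_z)
for n in("side","top"):
    c=read_camera(n); cv2.imwrite(f"pics/{n}0.png",c["image"]); np.save(n+"0.npy",c,allow_pickle=True)
    print(n,c["vfov"],c["cx"],c["cy"],np.round(c["world_from_camera"],4).tolist(), [k for k in c])
E
```

```text
pics
{'t': 0.0, 'joint_pos': array([ 1.19441578,  0.33284152, -0.0646772 ,  1.46096207,  0.02161951,
        1.34992243, -0.08850199]), 'qvel': array([ 0.00046203,  0.00115402,  0.0003317 , -0.00029196,  0.00068195,
       -0.001372  , -0.00156958]), 'effort': array([-2.75878174e-04, -6.25450230e+01,  4.88369528e-02, -3.91613746e+01,
        1.60568784e-02,  9.72759415e-03,  1.45346502e-05]), 'ee_pos': array([ 0.21636846, -0.58593597,  0.23052494]), 'ee_rot': array([-3.14015835e+00,  9.57213911e-05,  3.53782784e-01]), 'wrist_force': array([ 0.16089217, -0.26850452, -0.57648319]), 'wrist_torque': array([0.01307885, 0.00299363, 0.01124785]), 'finger_force': 0.0, 'width': 0.08568180348303585} 0.0187
side 57.35990600522987 258.93536933284975 189.6559389049926 [[-0.986, -0.1099, 0.1257, 0.3679], [-0.166, 0.5645, -0.8085, 0.8575], [0.0179, -0.818, -0.5749, 0.6887], [0.0, 0.0, 0.0, 1.0]] ['image', 'vfov', 'cx', 'cy', 'world_from_camera']
top 45.36730581226854 264.64146228662764 191.19313413257228 [[0.0044, -0.9849, 0.1731, 0.2717], [-1.0, -0.005, -0.0032, 0.0181], [0.004, -0.1731, -0.9849, 1.332], [0.0, 0.0, 0.0, 1.0]] ['image', 'vfov', 'cx', 'cy', 'world_from_camera']
```

View pics/side0.png

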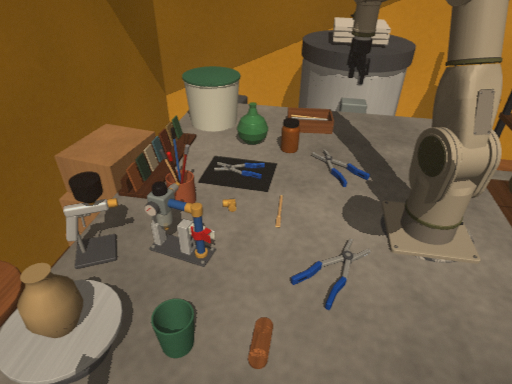

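View pics/top0.png

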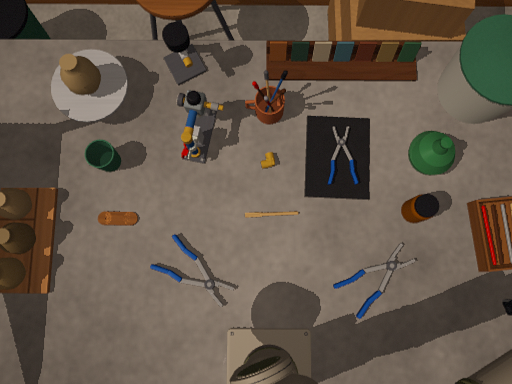

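The top view shows three pliers: on the mat (343,155), at left (208,285) and at right (390,265). The pair on the mat is the smallest and the task says it lies on the mat, so I choose that one. The clip is at top (190,150) and side (200,238). Next I check both in a close crop.

```bash
python3 - <<'E'
import cv2, numpy as np
t=cv2.imread("pics/top0.png");s=cv2.imread("pics/side0.png")
f=lambda im,x,y,w,h,k:cv2.resize(im[y:y+h,x:x+w],(w*k,h*k),interpolation=cv2.INTER_CUBIC)
a=f(t,300,110,75,100,5)[:, :375]; b=f(t,170,85,60,85,5); c=f(s,195,145,90,50,4); d=f(s,140,190,80,75,4)
o=np.zeros((600,800,3),np.uint8)
o[:300,:225]=f(t,305,115,75,100,3);o[:340,240:480]=f(t,170,85,60,85,4);o[:200,490:790]=f(s,200,148,75,50,4)
o[350-0:600,0:0]=0
o[220:600,490:800]=cv2.resize(s[190:267,150:213],(310,380),interpolation=cv2.INTER_CUBIC)
cv2.imwrite("pics/crop1.png",o)
E
```

```text
(no output)
```

View pics/crop1.png

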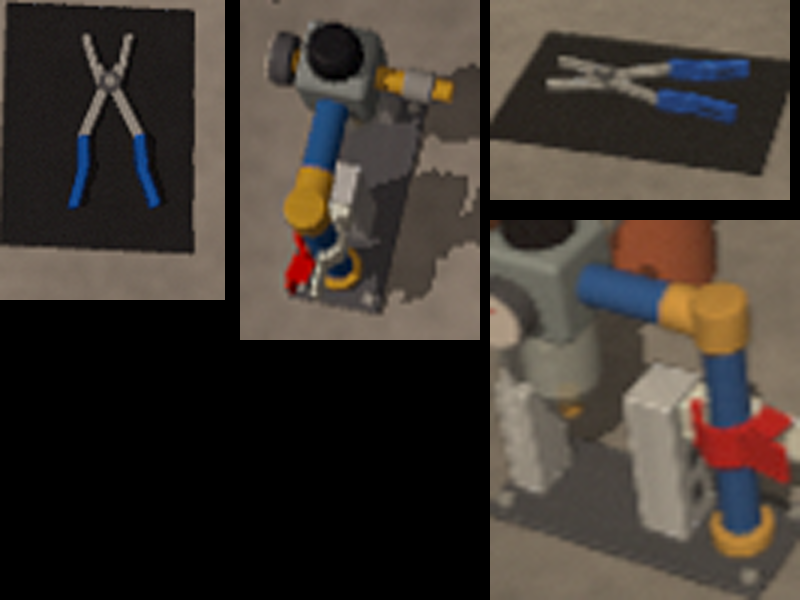

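The crop confirms it. The small blue-handled pliers lie on the mat with their jaws pointing away from the robot (+x). The clip's red strap is open on the +y side, and its lugs point roughly to world -x.

```bash
cat > h.py <<'E'
import cv2, numpy as np
from scipy import ndimage as nd
def load(n): return np.load(n+".npy",allow_pickle=True).item()
def ray(c,u,v):
    T=np.array(c["world_from_camera"]); f=192/np.tan(np.radians(c["vfov"]/2))
    d=T[:3,:3]@np.array([(u-c["cx"])/f,(v-c["cy"])/f,1.]); return T[:3,3],d/np.linalg.norm(d)
def onz(c,u,v,z): o,d=ray(c,u,v); return o+d*(z-o[2])/d[2]
def proj(c,p):
    T=np.array(c["world_from_camera"]); f=192/np.tan(np.radians(c["vfov"]/2))
    q=T[:3,:3].T@(np.array(p)-T[:3,3]); return np.array([c["cx"]+f*q[0]/q[2],c["cy"]+f*q[1]/q[2]])
def tri(c1,p1,c2,p2):
    A=np.zeros((3,3));b=np.zeros(3)
    for c,p in((c1,p1),(c2,p2)):
        o,d=ray(c,*p);M=np.eye(3)-np.outer(d,d);A+=M;b+=M@o
    x=np.linalg.solve(A,b); r=[np.linalg.norm((np.eye(3)-np.outer(d,d))@(x-o)) for o,d in(ray(c1,*p1),ray(c2,*p2))]
    return x,r
def mask(c,box,lo,hi):
    x0,y0,x1,y1=box; im=cv2.cvtColor(c["image"],cv2.COLOR_BGR2HSV); m=cv2.inRange(im,lo,hi); o=np.zeros_like(m); o[y0:y1,x0:x1]=m[y0:y1,x0:x1]; return o
BLUE=((100,120,60),(125,255,255)); RED=((0,200,90),(4,255,255)); GOLD=((12,130,100),(25,255,255))
def blobs(m,mn=8):
    n,l,s,ce=cv2.connectedComponentsWithStats(m); out=[]
    for i in range(1,n):
        if s[i,4]<mn: continue
        ys,xs=np.where(l==i); pts=np.c_[xs,ys].astype(float); w,V=np.linalg.eigh(np.cov(pts.T)); d=V[:,1]; t=(pts-pts.mean(0))@d
        out.append((s[i,4],pts.mean(0).round(2),(pts.mean(0)+d*t.min()).round(1),(pts.mean(0)+d*t.max()).round(1),s[i,:4].tolist()))
    return out
E
python3 - <<'E'
from h import *
t=load("top0");s=load("side0")
for n,c,b in(("T pl",t,(300,110,375,210)),("S pl",s,(195,145,285,195)),("T cl",t,(170,85,230,170)),("S cl",s,(140,190,220,267))):
    print(n,"blue");[print("  ",x) for x in blobs(mask(c,b,*BLUE))]
    if "cl" in n:
        for nm,C in(("gold",GOLD),("red",RED)):
            print(n,nm);[print("  ",x) for x in blobs(mask(c,b,*C),4)]
bt=blobs(mask(t,(300,110,375,210),*BLUE)); bs=blobs(mask(s,(195,145,285,195),*BLUE))
for i in bt:
    for j in bs: print(i[1],j[1],tri(t,i[1],s,j[1]))
E
```

```text
T pl blue
   (np.int32(94), array([331.39, 171.53]), array([333.4, 159.9]), array([329.2, 184.2]), [328, 160, 7, 25])
   (np.int32(106), array([352.71, 171.43]), array([350.1, 160. ]), array([355.5, 183.9]), [349, 160, 9, 25])
S pl blue
   (np.int32(95), array([254.63, 164.95]), array([264. , 164.9]), array([245., 165.]), [245, 163, 20, 5])
   (np.int32(99), array([251.14, 173.78]), array([260.8, 175.8]), array([241.8, 171.9]), [242, 170, 20, 9])
T cl blue
   (np.int32(112), array([190.69, 117.86]), array([192.5, 110.1]), array([188.9, 125.7]), [186, 110, 10, 17])
T cl gold
   (np.int32(31), array([207.29, 104.52]), array([210.5, 106.1]), array([204. , 102.9]), [204, 102, 7, 6])
   (np.int32(24), array([220.25, 107.25]), array([220.7, 104.8]), array([219.8, 109.6]), [218, 105, 5, 6])
   (np.int32(133), array([186.29, 134.44]), array([188.6, 126.9]), array([183.8, 142.6]), [181, 127, 12, 17])
   (np.int32(30), array([195.77, 153.7 ]), array([199.9, 150.8]), array([191.5, 156.7]), [191, 148, 9, 9])
T cl red
   (np.int32(47), array([184.72, 151.  ]), array([186.1, 144.4]), array([183.6,
[... 727 characters left out ...]
 array([201.48, 235.16]), array([209.6, 235.9]), array([191.5, 234.2]), [192, 229, 18, 14])
[331.39 171.53] [254.63 164.95] (array([ 0.54931848, -0.1753273 ,  0.05785182]), [np.float64(0.003896178157091903), np.float64(0.0038961781570922144)])
[331.39 171.53] [251.14 173.78] (array([ 0.56070914, -0.18176015,  0.01542993]), [np.float64(0.0019265413565273143), np.float64(0.0019265413565271265)])
[352.71 171.43] [254.63 164.95] (array([ 0.5602692 , -0.24433492,  0.01547161]), [np.float64(0.00296361859007653), np.float64(0.0029636185900764663)])
[352.71 171.43] [251.14 173.78] (array([ 0.57283773, -0.25368352, -0.031393  ]), [np.float64(0.0008242314625027565), np.float64(0.0008242314625029806)])
```

```bash
python3 - <<'E'
from h import *
t=load("top0");s=load("side0")
r=lambda i,x,y,w,h,k:cv2.resize(i[y:y+h,x:x+w],(w*k,h*k),interpolation=cv2.INTER_LANCZOS4)
o=np.zeros((600,800,3),np.uint8)
A=r(t["image"],176,122,33,50,12);o[:600,:396]=A
B=r(s["image"],176,196,40,60,10);o[:,400:]=B
o=np.clip(o*1.4,0,255).astype(np.uint8)
cv2.imwrite("pics/crop2.png",o)
fm=onz(t,341.75,159.95,.022);rm=onz(t,342.35,184.05,.022);print(fm,rm,np.linalg.norm(fm-rm),np.arctan2(*(fm-rm)[[1,0]]))
print("elbow",tri(t,(186.3,137),s,(196.7,209.3)))
for x in blobs(mask(t,(300,110,375,162),(0,0,90),(180,80,255)),4): print(x)
E
```

```text
[ 0.59613496 -0.21186128  0.022     ] [ 0.52417748 -0.21183021  0.022     ] 0.07195748878210663 -0.0004318938311001323
elbow (array([0.62027479, 0.22190133, 0.158734  ]), [np.float64(0.0021241901265000225), np.float64(0.002124190126500025)])
(np.int32(1025), array([336.43, 125.54]), array([374.6, 123.9]), array([298.6, 127.1]), [300, 110, 75, 52])
(np.int32(55), array([336.75, 135.89]), array([331.7, 126.7]), array([340.9, 143.6]), [333, 126, 11, 18])
(np.int32(34), array([345.71, 132.91]), array([347.6, 125.9]), array([344.1, 139. ]), [343, 126, 6, 14])
(np.int32(51), array([335.41, 152.02]), array([338.6, 144.3]), array([332.3, 159.5]), [331, 144, 9, 16])
(np.int32(61), array([346.84, 152.11]), array([343. , 144.5]), array([350.6, 159.7]), [342, 144, 11, 17])
```

View pics/crop2.png

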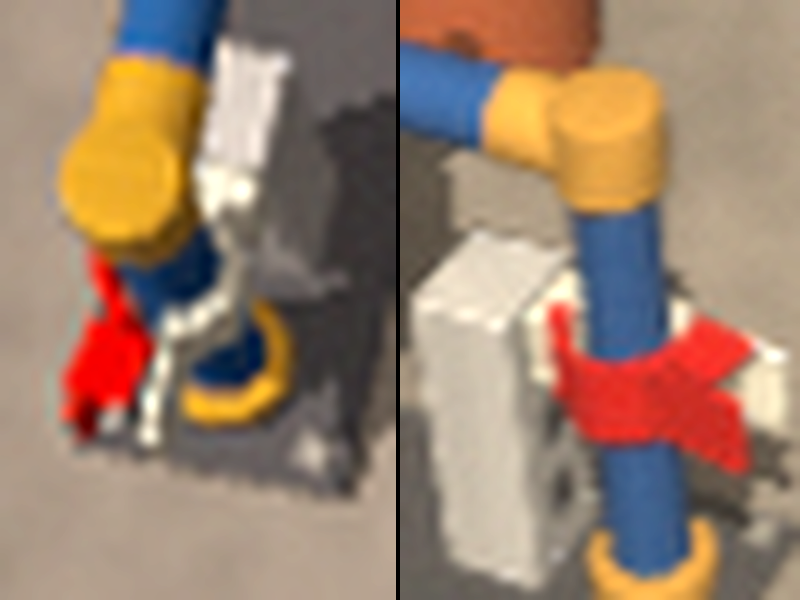

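The top crop shows the white lug running from about (190.5,149) to (188.5,158.7), so the clip's yaw is about -0.21 rad. The elbow's top disc is at top (185.8,137) and side (196.8,206). I move above the pliers and measure the clip in the same batch.

```bash
python3 -m pendant '[[[34,35,0],[0,0,-0.05]],[[68,70,0],[0,0,-0.1]],[[102,105,0],[0,0,-0.15]],[[136,140,0],[0,0,-0.2]],[[170,175,0],[0,0,-0.25]],[[204,210,0],[0,0,-0.3]],[[238,245,0],[0,0,-0.35]],[[272,280,0],[0,0,-0.354]]]' 0 20
python3 - <<'E'
from h import *
t=load("top0");s=load("side0")
T=lambda x,y:(176+(x+.5)/12-.5,122+(y+.5)/12-.5); S=lambda x,y:(176+(x-400+.5)/10-.5,196+(y+.5)/10-.5)
e=tri(t,T(118,182),s,S(608,100));print("elbow top",e)
r=tri(t,T(238,362),s,S(655,562));print("ring",r)
# vertical axis = plane(side pipe) ^ plane(top elbow-ring)
def pl(c,p,q):
    o,a=ray(c,*p);_,b=ray(c,*q);n=np.cross(a,b);return n/np.linalg.norm(n),o
n1,o1=pl(s,S(616,215),S(648,545)); print("side plane normal",n1, "x at y=.222,z=.085", )
for z in(.03,.085,.14):
    p=onz(t,*T(0,0),z)
    print(z,"x on side plane at y=.21,.225:",[ (n1@o1-n1[1]*y-n1[2]*z)/n1[0] for y in(.21,.225)])
a=onz(t,*T(150,440),.097);b=onz(t,*T(175,325),.097);print("white lug tip/inner z97",a,b,np.arctan2(*(b-a)[[1,0]]))
a=onz(t,*T(355,490),.005);b=onz(t,*T(385,345),.005);print("plate yaw",np.arctan2(*(b-a)[[1,0]]))
E
```

```text
t: 0.9
ee_pos: [0.4894, -0.3046, 0.2312]
ee_rot: [3.142, 0.0, -0.002]
wrist_force: [0.4, -0.5, 0.1]
width: 0.0852
finger_force: 0.0
elbow top (array([0.61875231, 0.22250313, 0.17047641]), [np.float64(0.0009574001724090216), np.float64(0.0009574001724089444)])
ring (array([0.6205147 , 0.21930486, 0.01203087]), [np.float64(0.0008040578005307374), np.float64(0.0008040578005306349)])
side plane normal [0.93233479 0.36150533 0.00810771] x at y=.222,z=.085
0.03 x on side plane at y=.21,.225: [np.float64(0.6246643625745456), np.float64(0.6188482329129383)]
0.085 x on side plane at y=.21,.225: [np.float64(0.6241860749933084), np.float64(0.6183699453317011)]
0.14 x on side plane at y=.21,.225: [np.float64(0.623707787412071), np.float64(0.6178916577504637)]
white lug tip/inner z97 [0.58021694 0.22613994 0.097     ] [0.60757144 0.22127489 0.097     ] -0.17601130915757673
plate yaw -0.1727070678878927
```

```bash
python3 -m pendant '[[[40,40,0],[0,0,0]],[[75,75,-10],[0,0,0]],[[92,94,-40],[0,0,0]],[[92,94,-80],[0,0,0]],[[92,94,-120],[0,0,0]],[[92,94,-151],[0,0,0]],[[92,94,-151],[0,0,0]],[[92,94,-151],[0,0,0]]]'; python3 - <<'E'
from h import *
from plant import read_camera,state
st=state();print(st["ee_pos"],st["ee_rot"],st["width"],st["joint_pos"])
o=[]
for n in("top","side"):
    c=read_camera(n);np.save(n+"1.npy",c,allow_pickle=True)
t,s=load("top1"),load("side1")
print(proj(t,st["ee_pos"]),proj(s,st["ee_pos"]))
o=np.zeros((600,800,3),np.uint8)
o[:,:400]=cv2.resize(t["image"][120:210,310:370],(400,600),interpolation=cv2.INTER_CUBIC)
o[:,400:]=cv2.resize(s["image"][90:195,205:275],(400,600),interpolation=cv2.INTER_CUBIC)
cv2.imwrite("pics/a1.png",o)
E
```

```text
t: 1.7
ee_pos: [0.5806, -0.2123, 0.0808]
ee_rot: [-3.141, 0.0, -0.0]
wrist_force: [0.6, -0.1, 2.1]
width: 0.0856
finger_force: 0.0
[ 0.58059928 -0.21228407  0.08082323] [-3.14130532e+00  4.50093301e-04 -2.47854719e-04] 0.08557947743443446 [ 0.52874999  0.46004968 -0.32034566  1.63192634  0.15935103  1.07591584
 -1.40750342]
[345.5947413  160.30682811] [246.76658487 152.88816903]
```

View pics/a1.png

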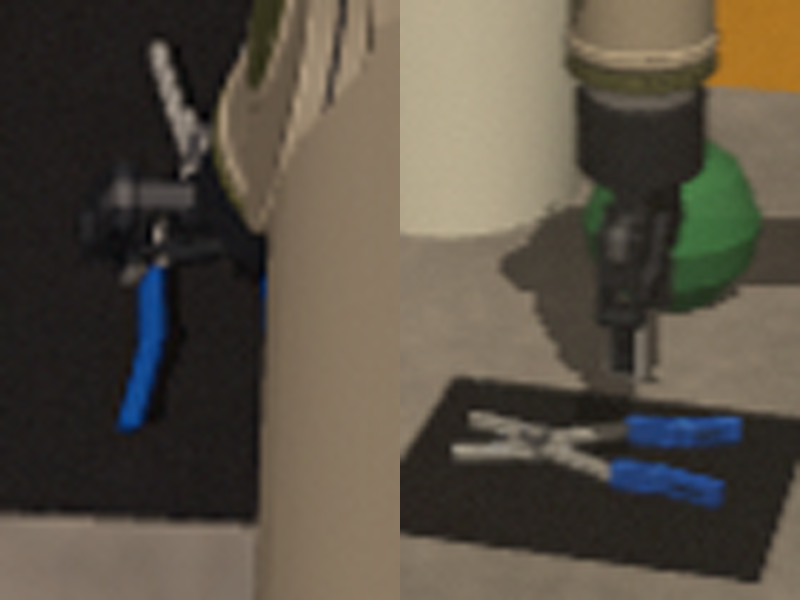

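The side view shows the open fingers hanging above the pliers' handles, fingertip near (244,155). The top view is half hidden by the arm, but one finger is outside the left handle. I descend and close gently.

```bash
python3 -m pendant '[[[-1,0,-30],[0,0,0]],[[-1,0,-55],[0,0,0]],[[-1,0,-68],[0,0,0]],[[-1,0,-74],[0,0,0]],[[-1,0,-78],[0,0,0]],[[-1,0,-78],[0,0,0]],[[-1,0,-78],[0,0,0]],[[-1,0,-78],[0,0,0]]]' 0 20
python3 -m pendant '[[[0,0,0],[0,0,0]],[[0,0,0],[0,0,0]],[[0,0,0],[0,0,0]],[[0,0,0],[0,0,0]],[[0,0,0],[0,0,0]],[[0,0,0],[0,0,0]],[[0,0,0],[0,0,0]],[[0,0,0],[0,0,0]]]' 0.28 20
```

```text
t: 2.6
ee_pos: [0.5801, -0.2125, 0.0032]
ee_rot: [3.141, -0.001, -0.0]
wrist_force: [-0.2, -0.5, -0.7]
width: 0.0854
finger_force: 0.0
t: 3.4
ee_pos: [0.5801, -0.2127, 0.0033]
ee_rot: [3.141, -0.001, -0.0]
wrist_force: [-0.8, 0.1, 6.1]
width: 0.0614
finger_force: 9.5
```

```bash
python3 -m pendant '[[[0,0,3],[0,0,0]],[[0,0,10],[0,0,0]],[[0,0,25],[0,0,0]],[[-5,0,45],[0,0,0]],[[-20,0,70],[0,0,0]],[[-40,0,95],[0,0,0]],[[-65,0,112],[0,0,0]],[[-80,0,117],[0,0,0]]]'
python3 -m pendant '[[[-5,15,0],[0,0,0]],[[-12,40,0],[0,0,0]],[[-20,70,0],[0,0,-0.02]],[[-28,102,0],[0,0,-0.04]],[[-36,134,0],[0,0,-0.06]],[[-44,166,0],[0,0,-0.08]],[[-52,198,0],[0,0,-0.1]],[[-60,230,0],[0,0,-0.12]]]'
python3 -m pendant '[[[-5,35,0],[0,0,-0.01]],[[-9,70,0],[0,0,-0.02]],[[-12,105,0],[0,0,-0.03]],[[-15,140,0],[0,0,-0.04]],[[-17,175,0],[0,0,-0.05]],[[-18,205,0],[0,0,-0.06]],[[-18,228,0],[0,0,-0.06]],[[-18,240,0],[0,0,-0.06]]]'
python3 - <<'E'
from h import *
from plant import read_camera,state
for n in("top","side"):
    c=read_camera(n);np.save(n+"2.npy",c,allow_pickle=True)
st=state();print(st["ee_pos"],st["ee_rot"],st["width"],st["wrist_torque"])
t,s=load("top2"),load("side2")
print(proj(t,st["ee_pos"]),proj(s,st["ee_pos"]))
o=np.zeros((600,800,3),np.uint8)
o[:,:396]=cv2.resize(t["image"][120:220,150:216],(396,600),interpolation=cv2.INTER_CUBIC)
o[:,400:]=cv2.resize(s["image"][160:280,170:250],(400,600),interpolation=cv2.INTER_CUBIC)
cv2.imwrite("pics/a2.png",o)
E
```

```text
t: 4.2
ee_pos: [0.4993, -0.2128, 0.1226]
ee_rot: [3.14, -0.003, -0.001]
wrist_force: [-0.2, -0.4, -1.4]
width: 0.0615
finger_force: 7.4
t: 5.0
ee_pos: [0.439, 0.0199, 0.1198]
ee_rot: [3.141, -0.001, -0.12]
wrist_force: [-0.1, 1.1, -1.9]
width: 0.0617
finger_force: 7.4
t: 5.8
ee_pos: [0.4206, 0.2606, 0.1198]
ee_rot: [-3.141, 0.0, -0.177]
wrist_force: [-0.1, -0.2, -2.0]
width: 0.0616
finger_force: 7.4
[0.4208904  0.25947647 0.11958256] [-3.14091086e+00  3.32540819e-04 -1.77228278e-01] 0.06160647297457417 [0.00577383 0.02338077 0.03184688]
[172.11511065 214.4455963 ] [274.74121015 242.11557536]
```

View pics/a2.png

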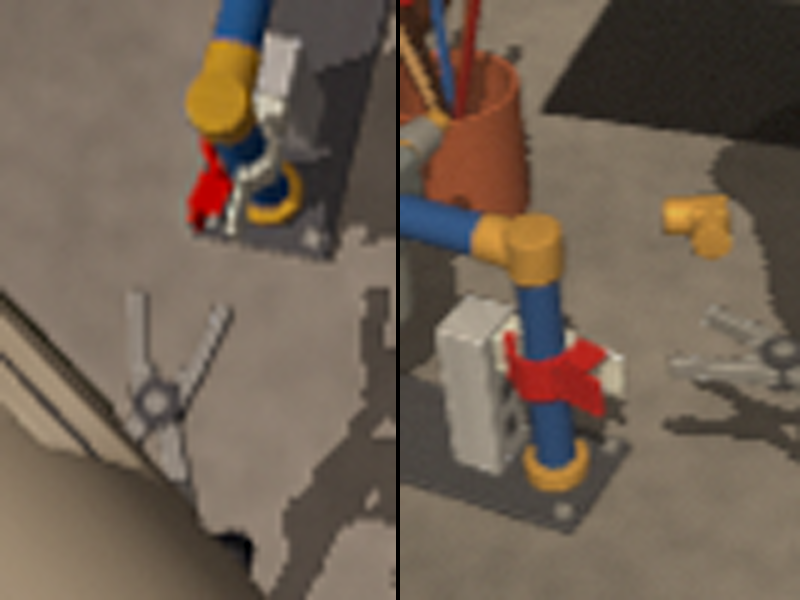

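The pliers are held level. Jaw tips are at top crop (137,290) and (225,310), side crop (675,367) and (710,315). The lugs lie ahead of them. I triangulate the jaws relative to the lugs.

```bash
python3 - <<'E'
from h import *
t,s=load("top2"),load("side2")
T=lambda x,y:(150+(x+.5)/6-.5,120+(y+.5)/6-.5); S=lambda x,y:(170+(x-400+.5)/5-.5,160+(y+.5)/5-.5)
P={}
for n,a,b in(("jawL",(137,292),(677,367)),("jawR",(225,312),(712,316)),("pivot",(158,402),(782,353)),("wtip",(232,232),(622,356)),("elbow",(218,105),(537,231)),("ring",(273,195),(557,468))):
    x,r=tri(t,T(*a),s,S(*b));P[n]=x;print(n,x.round(4),round(r[0]*1e3,1))
m=(P["jawL"]+P["jawR"])/2;d=m-P["pivot"];print("mid",m,"yaw",np.arctan2(d[1],d[0]),np.linalg.norm(d[:2]))
y=-.177;e=np.array([.4209,.2605]);print("TCP-pred pivot",e+.076*np.array([np.cos(y),np.sin(y)]),"tips mid",e+.128*np.array([np.cos(y),np.sin(y)]))
for n,pts,z in(("red edge z97",[(193,228),(205,150)],.097),("red z85",[(193,228)],.085)):
    print(n,[onz(t,*T(*p),z).round(4) for p in pts])
# clip frame check
ax=np.array([.6195,.2215]);yw=-.176;R=np.array([[np.cos(yw),-np.sin(yw)],[np.sin(yw),np.cos(yw)]])
for n in P: print(n,"clip",(R.T@(P[n][:2]-ax)*1e3).round(1))
print("red",(R.T@(onz(t,*T(193,228),.09)[:2]-ax)*1e3).round(1))
# side-view boundary: print colour masks
for nm,C in(("red",RED),):
    m_=mask(s,(185,220,215,250),*C);ys,xs=np.where(m_);print([(int(v),int(xs[ys==v].max())) for v in np.unique(ys)])
E
```

```text
jawL [0.5415 0.2612 0.1301] 2.5
jawR [0.5333 0.2218 0.1296] 1.9
pivot [0.4921 0.249  0.1359] 1.0
wtip [0.5786 0.2251 0.0987] 1.1
elbow [0.6179 0.2213 0.169 ] 1.2
ring [0.6205 0.2208 0.008 ] 0.8
mid [0.53739479 0.24149903 0.12985235] yaw -0.1647139670457264 0.04590398397500518
TCP-pred pivot [0.4957126  0.24711813] tips mid [0.54690017 0.23796211]
red edge z97 [array([0.5819, 0.2436, 0.097 ]), array([0.6191, 0.2393, 0.097 ])]
red z85 [array([0.5849, 0.2458, 0.085 ])]
jawL clip [-83.7  25.4]
jawR clip [-84.9 -14.8]
pivot clip [-130.2    4.8]
wtip clip [-40.9  -3.6]
elbow clip [-1.5 -0.5]
ring clip [ 1.1 -0.6]
red [-39.4  16.7]
[(227, 191), (229, 207), (230, 209), (231, 209), (232, 208), (233, 207), (234, 206), (235, 207), (236, 208), (237, 209), (238, 209), (239, 209), (240, 209), (241, 209), (242, 209)]
```

```bash
python3 -m pendant '[[[0,0,-8],[0,0,0]],[[0,0,-20],[0,0,0]],[[0,0,-32],[0,0,0]],[[0,0,-40],[0,0,0]],[[4,-0.5,-44],[0,0,0]],[[12,-2,-44],[0,0,0]],[[20,-3,-44],[0,0,0]],[[20,-3,-44],[0,0,0]]]'
python3 - <<'E'
from h import *
from plant import read_camera,state
for n in("top","side"):
    c=read_camera(n);np.save(n+"3.npy",c,allow_pickle=True)
st=state();print(st["ee_pos"],st["ee_rot"],st["width"],st["wrist_force"])
t,s=load("top3"),load("side3")
o=np.zeros((600,800,3),np.uint8)
o[:,:400]=cv2.resize(t["image"][134:194,165:205],(400,600),interpolation=cv2.INTER_CUBIC)
o[:,400:]=cv2.resize(s["image"][205:265,190:230],(400,600),interpolation=cv2.INTER_CUBIC)
cv2.imwrite("pics/a3.png",np.clip(o*1.3,0,255).astype(np.uint8))
E
```

```text
t: 6.7
ee_pos: [0.4433, 0.2544, 0.0757]
ee_rot: [-3.141, -0.001, -0.182]
wrist_force: [0.6, -1.1, -1.7]
width: 0.0615
finger_force: 7.4
[0.44192371 0.25479216 0.07555753] [-3.14125830e+00 -1.01968381e-04 -1.80707105e-01] 0.06164068647933552 [-0.013245    0.58686194 -1.97594697]
```

View pics/a3.png

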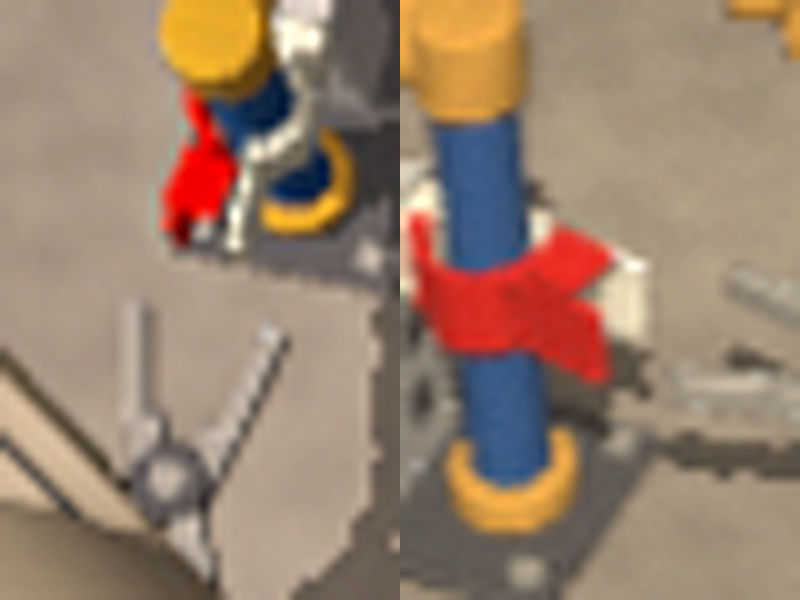

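The top crop shows the left jaw's inner tip at (148,303) and the right one at (262,325). The red lug's outer end is at (167,235) and the white lug's outer end at (245,248), so the lugs sit between the jaws. I put numbers on the clearance.

```bash
python3 - <<'E'
from h import *
t,s=load("top3"),load("side3")
T=lambda x,y:(165+(x+.5)/10-.5,134+(y+.5)/10-.5); S=lambda x,y:(190+(x-400+.5)/10-.5,205+(y+.5)/10-.5)
ax=np.array([.6195,.2215]);yw=-.176;R=np.array([[np.cos(yw),-np.sin(yw)],[np.sin(yw),np.cos(yw)]])
C=lambda p:(R.T@(p[:2]-ax)*1e3).round(1)
for n,p,z in(("Lin",(148,303),.0903),("Lout",(120,300),.0903),("Rin",(262,325),.0903),("Rout",(288,338),.0903),("pivot",(163,482),.093),("red out tip",(167,235),.09),("red up",(170,190),.097),("white out",(245,248),.097)):
    print(n,C(onz(t,*T(*p),z)))
print("TCP clip",C(np.array([.4419,.2548])))
print("side: jaw L tip",C(tri(t,T(135,302),s,S(682,385))[0]),tri(t,T(135,302),s,S(682,385)), tri(t,T(274,330),s,S(733,275)))
print(tri(t,T(275,330),s,S(733,275)))
E
```

```text
Lin [-58.1  19.4]
Lout [-58.7  27.2]
Rin [-58.5 -12.9]
Rout [-60.9 -20.8]
pivot [-107.2    4.1]
red out tip [-38.1  18.4]
red up [-27.   18.7]
white out [-39.4  -5.1]
TCP clip [-180.7    1.7]
side: jaw L tip [-61.   22.7] (array([0.5634704 , 0.25454802, 0.08782335]), [np.float64(0.002990621437646749), np.float64(0.0029906214376466756)]) (array([0.55796789, 0.21575587, 0.08944935]), [np.float64(0.00042017155522858446), np.float64(0.0004201715552289055)])
(array([0.5580303 , 0.21551575, 0.0892236 ]), [np.float64(0.00041152387551890977), np.float64(0.0004115238755187322)])
```

Midline of the jaws: y = +3.3 in the clip frame. Midline of the open lugs: about +6.6. I shift +3.3 mm sideways, then advance 33 mm.

```bash
python3 -m pendant '[[[0.6,3.3,0],[0,0,0]],[[0.6,3.3,0],[0,0,0]],[[5,2.5,0],[0,0,0]],[[10,1.6,0],[0,0,0]],[[15,0.7,0],[0,0,0]],[[20,-0.1,0],[0,0,0]],[[20,-0.1,0],[0,0,0]],[[20,-0.1,0],[0,0,0]]]'
python3 -m pendant '[[[2,-0.4,0],[0,0,0]],[[4,-0.7,0],[0,0,0]],[[6,-1.1,0],[0,0,0]],[[8,-1.4,0],[0,0,0]],[[10.5,-1.9,0],[0,0,0]],[[13,-2.3,0],[0,0,0]],[[13,-2.3,0],[0,0,0]],[[13,-2.3,0],[0,0,0]]]'
python3 - <<'E'
from h import *
from plant import read_camera,state
for n in("top","side"):
    c=read_camera(n);np.save(n+"4.npy",c,allow_pickle=True)
st=state();print(st["ee_pos"],st["ee_rot"],st["width"],st["wrist_force"])
t,s=load("top4"),load("side4")
o=np.zeros((600,800,3),np.uint8)
o[:,:400]=cv2.resize(t["image"][134:194,165:205],(400,600),interpolation=cv2.INTER_CUBIC)
o[:,400:]=cv2.resize(s["image"][205:265,190:230],(400,600),interpolation=cv2.INTER_CUBIC)
cv2.imwrite("pics/a4.png",np.clip(o*1.3,0,255).astype(np.uint8))
E
```

```text
t: 7.6
ee_pos: [0.4616, 0.2546, 0.0752]
ee_rot: [3.142, 0.0, -0.18]
wrist_force: [0.3, 0.6, -2.0]
width: 0.0615
finger_force: 7.4
t: 8.4
ee_pos: [0.4746, 0.2523, 0.0753]
ee_rot: [3.142, 0.0, -0.18]
wrist_force: [-0.2, 0.3, -2.4]
width: 0.0616
finger_force: 7.4
[0.47446156 0.25233806 0.07531622] [ 3.14147571e+00  5.26162609e-05 -1.80041340e-01] 0.06139975557968809 [-0.52388985  0.47859435 -1.42073606]
```

View pics/a4.png

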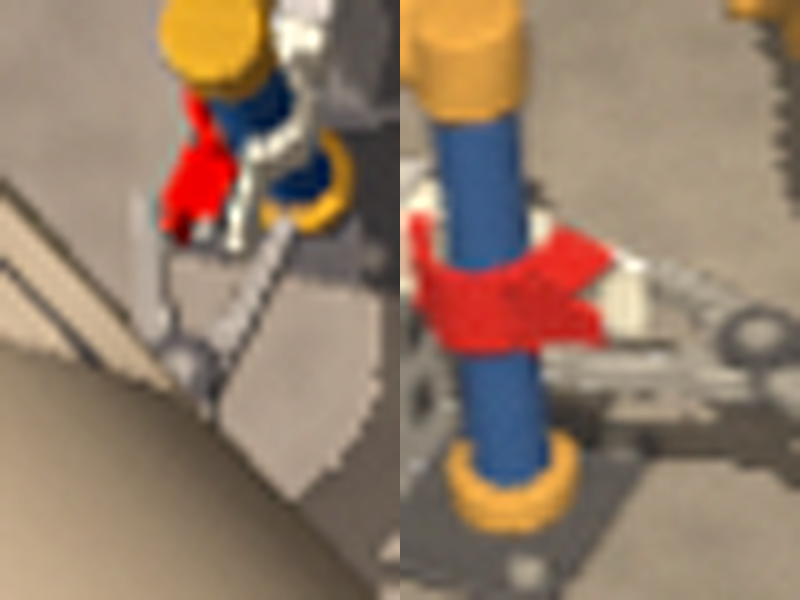

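Side and top views both show the jaws straddling the lugs with no contact force, and the tips about 14 mm past the lugs' ends. I advance 4 mm more and start squeezing in small steps.

```bash
python3 -m pendant '[[[1,-0.2,0],[0,0,0]],[[2,-0.4,0],[0,0,0]],[[3,-0.5,0],[0,0,0]],[[4,-0.7,0],[0,0,0]],[[4,-0.7,0],[0,0,0]],[[4,-0.7,0],[0,0,0]],[[4,-0.7,0],[0,0,0]],[[4,-0.7,0],[0,0,0]]]' 0.32 20
Z='x'; for k in 1; do python3 -m pendant '[[[0,0,0],[0,0,0]],[[0,0,0],[0,0,0]],[[0,0,0],[0,0,0]],[[0,0,0],[0,0,0]],[[0,0,0],[0,0,0]],[[0,0,0],[0,0,0]],[[0,0,0],[0,0,0]],[[0,0,0],[0,0,0]]]' 0.36 20; done
```

```text
t: 9.3
ee_pos: [0.4786, 0.2517, 0.0754]
ee_rot: [-3.142, -0.0, -0.18]
wrist_force: [0.4, 1.1, -1.8]
width: 0.0584
finger_force: 8.5
t: 10.1
ee_pos: [0.4785, 0.2516, 0.0753]
ee_rot: [3.142, -0.0, -0.18]
wrist_force: [-1.6, 1.5, -1.1]
width: 0.0548
finger_force: 9.1
```

```bash
python3 -m pendant '[[[0,0,0],[0,0,0]],[[0,0,0],[0,0,0]],[[0,0,0],[0,0,0]],[[0,0,0],[0,0,0]],[[0,0,0],[0,0,0]],[[0,0,0],[0,0,0]],[[0,0,0],[0,0,0]],[[0,0,0],[0,0,0]]]' 0.39 20
python3 -m pendant '[[[0,0,0],[0,0,0]],[[0,0,0],[0,0,0]],[[0,0,0],[0,0,0]],[[0,0,0],[0,0,0]],[[0,0,0],[0,0,0]],[[0,0,0],[0,0,0]],[[0,0,0],[0,0,0]],[[0,0,0],[0,0,0]]]' 0.42 20
```

```text
t: 10.9
ee_pos: [0.4785, 0.2515, 0.0753]
ee_rot: [3.141, 0.0, -0.18]
wrist_force: [-1.9, 0.8, -1.3]
width: 0.0522
finger_force: 9.5
t: 11.7
ee_pos: [0.4785, 0.2515, 0.0753]
ee_rot: [3.141, 0.0, -0.18]
wrist_force: [-3.8, -2.6, -1.4]
width: 0.0497
finger_force: 10.4
```

```bash
python3 -m pendant '[[[-0.1,-0.5,0],[0,0,0]],[[-0.1,-0.8,0],[0,0,0]],[[-0.2,-1.2,0],[0,0,0]],[[-0.2,-1.2,0],[0,0,0]],[[-0.2,-1.2,0],[0,0,0]],[[-0.2,-1.2,0],[0,0,0]],[[-0.2,-1.2,0],[0,0,0]],[[-0.2,-1.2,0],[0,0,0]]]' 0.45 20
python3 -m pendant '[[[-0.1,-0.3,0],[0,0,0]],[[-0.1,-0.6,0],[0,0,0]],[[-0.1,-0.8,0],[0,0,0]],[[-0.1,-0.8,0],[0,0,0]],[[-0.1,-0.8,0],[0,0,0]],[[-0.1,-0.8,0],[0,0,0]],[[-0.1,-0.8,0],[0,0,0]],[[-0.1,-0.8,0],[0,0,0]]]' 0.48 20
```

```text
t: 12.5
ee_pos: [0.4781, 0.2507, 0.0753]
ee_rot: [-3.142, 0.0, -0.18]
wrist_force: [-5.1, 0.5, -1.9]
width: 0.047
finger_force: 12.1
t: 13.3
ee_pos: [0.4776, 0.2501, 0.0752]
ee_rot: [-3.142, 0.001, -0.179]
wrist_force: [-5.9, 0.3, -2.2]
width: 0.0449
finger_force: 12.8
```

Force along -x is growing (-6 N), so the tips may be close to the collar. I ease the jaws slightly and back off 3 mm.

```bash
python3 -m pendant '[[[0,0,0],[0,0,0]],[[0,0,0],[0,0,0]],[[-1,0.2,0],[0,0,0]],[[-2,0.4,0],[0,0,0]],[[-3,0.5,0],[0,0,0]],[[-3,0.5,0],[0,0,0]],[[-3,0.5,0],[0,0,0]],[[-3,0.5,0],[0,0,0]]]' 0.43 20
python3 - <<'E'
from h import *
from plant import read_camera,state
for n in("top","side"):
    c=read_camera(n);np.save(n+"5.npy",c,allow_pickle=True)
t,s=load("top5"),load("side5")
o=np.zeros((600,800,3),np.uint8)
o[:,:400]=cv2.resize(t["image"][134:194,165:205],(400,600),interpolation=cv2.INTER_CUBIC)
o[:,400:]=cv2.resize(s["image"][205:265,190:230],(400,600),interpolation=cv2.INTER_CUBIC)
cv2.imwrite("pics/a5.png",np.clip(o*1.3,0,255).astype(np.uint8))
E
```

```text
t: 14.1
ee_pos: [0.4753, 0.2501, 0.0753]
ee_rot: [3.142, -0.0, -0.18]
wrist_force: [0.2, 0.9, -1.9]
width: 0.0487
finger_force: 8.7
```

View pics/a5.png

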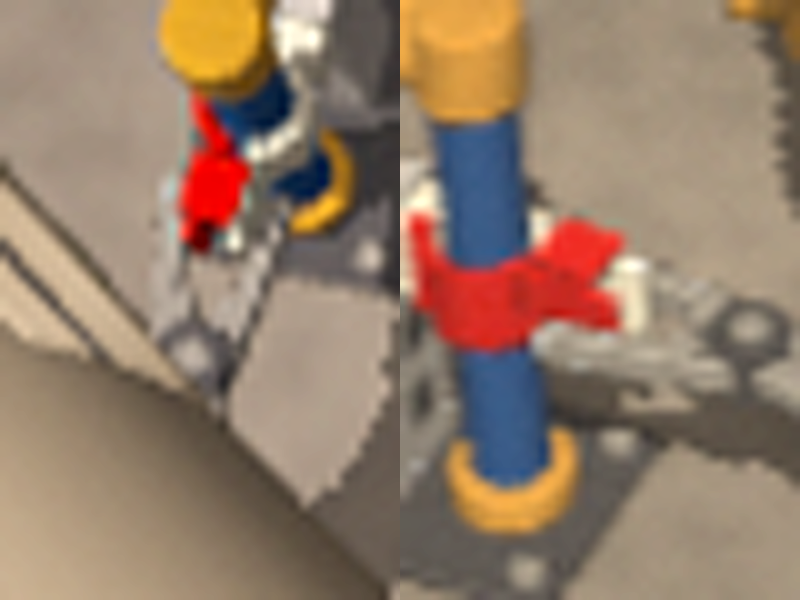

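The strap has moved in to just before the ridge. The left tip is about 16 mm past the lug's end and the force is gone. I back off 2 mm more and resume.

```bash
python3 -m pendant '[[[-1,0.2,0],[0,0,0]],[[-2,0.3,0],[0,0,0]],[[-2,0.3,0],[0,0,0]],[[-2,0.3,0],[0,0,0]],[[-2,0.3,0],[0,0,0]],[[-2,0.3,0],[0,0,0]],[[-2,0.3,0],[0,0,0]],[[-2,0.3,0],[0,0,0]]]' 0.46 20
python3 -m pendant '[[[0,0,0],[0,0,0]],[[0,0,0],[0,0,0]],[[0,0,0],[0,0,0]],[[0,0,0],[0,0,0]],[[0,0,0],[0,0,0]],[[0,0,0],[0,0,0]],[[0,0,0],[0,0,0]],[[0,0,0],[0,0,0]]]' 0.48 20
```

```text
t: 15.0
ee_pos: [0.4733, 0.2504, 0.0753]
ee_rot: [3.142, -0.0, -0.18]
wrist_force: [-0.7, -0.4, -2.6]
width: 0.0462
finger_force: 8.9
t: 15.8
ee_pos: [0.4732, 0.2505, 0.0753]
ee_rot: [3.142, -0.0, -0.18]
wrist_force: [-1.1, 1.4, -2.1]
width: 0.0447
finger_force: 9.3
```

```bash
python3 -m pendant '[[[0,-0.2,0],[0,0,0]],[[-0.1,-0.4,0],[0,0,0]],[[-0.1,-0.4,0],[0,0,0]],[[-0.1,-0.4,0],[0,0,0]],[[-0.1,-0.4,0],[0,0,0]],[[-0.1,-0.4,0],[0,0,0]],[[-0.1,-0.4,0],[0,0,0]],[[-0.1,-0.4,0],[0,0,0]]]' 0.5 20
python3 -m pendant '[[[0,-0.2,0],[0,0,0]],[[-0.1,-0.4,0],[0,0,0]],[[-0.1,-0.4,0],[0,0,0]],[[-0.1,-0.4,0],[0,0,0]],[[-0.1,-0.4,0],[0,0,0]],[[-0.1,-0.4,0],[0,0,0]],[[-0.1,-0.4,0],[0,0,0]],[[-0.1,-0.4,0],[0,0,0]]]' 0.52 20
```

```text
t: 16.6
ee_pos: [0.4729, 0.2501, 0.0753]
ee_rot: [3.141, 0.0, -0.18]
wrist_force: [-3.9, 2.2, -1.6]
width: 0.0427
finger_force: 12.5
t: 17.4
ee_pos: [0.4728, 0.2496, 0.0752]
ee_rot: [3.141, 0.001, -0.18]
wrist_force: [-4.8, 2.8, -1.6]
width: 0.0414
finger_force: 12.3
```

```bash
python3 -m pendant '[[[0,0,0],[0,0,0]],[[0,0.1,0],[0,0,0]],[[0,0.1,0],[0,0,0]],[[0,0.1,0],[0,0,0]],[[0,0.1,0],[0,0,0]],[[0,0.1,0],[0,0,0]],[[0,0.1,0],[0,0,0]],[[0,0.1,0],[0,0,0]]]' 0.54 20
python3 -m pendant '[[[0,-0.2,0],[0,0,0]],[[-0.1,-0.4,0],[0,0,0]],[[-0.1,-0.4,0],[0,0,0]],[[-0.1,-0.4,0],[0,0,0]],[[-0.1,-0.4,0],[0,0,0]],[[-0.1,-0.4,0],[0,0,0]],[[-0.1,-0.4,0],[0,0,0]],[[-0.1,-0.4,0],[0,0,0]]]' 0.56 20
```

```text
t: 18.2
ee_pos: [0.4732, 0.2495, 0.0754]
ee_rot: [3.141, -0.0, -0.18]
wrist_force: [-2.3, 0.2, -1.9]
width: 0.0397
finger_force: 11.2
t: 19.0
ee_pos: [0.473, 0.2493, 0.0753]
ee_rot: [3.141, -0.0, -0.18]
wrist_force: [0.1, -0.0, -1.4]
width: 0.0377
finger_force: 9.0
```

```bash
python3 - <<'E'
from h import *
from plant import read_camera,state
for n in("top","side"):
    c=read_camera(n);np.save(n+"6.npy",c,allow_pickle=True)
t,s=load("top6"),load("side6")
o=np.zeros((600,800,3),np.uint8)
o[:,:400]=cv2.resize(t["image"][134:194,165:205],(400,600),interpolation=cv2.INTER_CUBIC)
o[:,400:]=cv2.resize(s["image"][205:265,190:230],(400,600),interpolation=cv2.INTER_CUBIC)
cv2.imwrite("pics/a6.png",np.clip(o*1.3,0,255).astype(np.uint8))
E
```

```text
(no output)
```

View pics/a6.png

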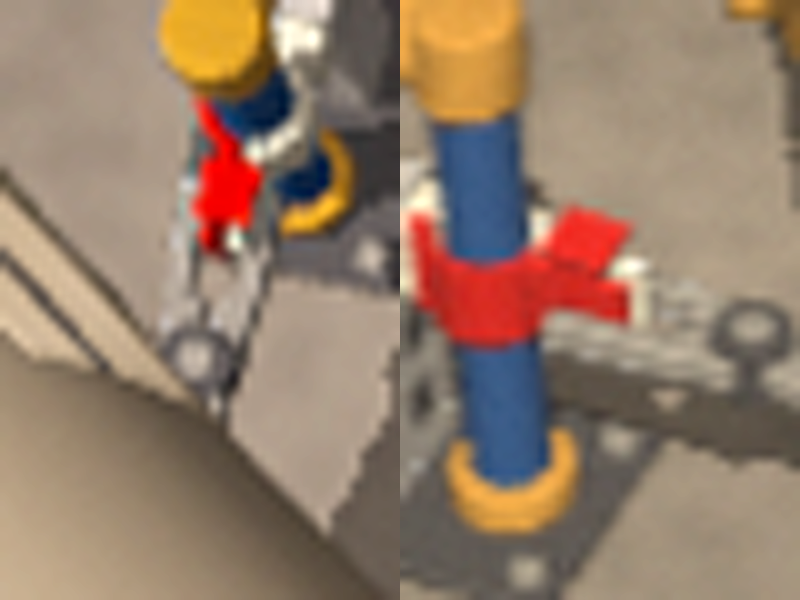

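The view shows the red tongue lying over the white lug, with the lugs about 40 crop pixels (11 mm) across at (203..243, 247). The finger force fell back to the spring level at the predicted click width. I ease off and check with numbers.

```bash
cat > chk.py <<'E'
from h import *
ax=np.array([.6195,.2215]);yw=-.176;R=np.array([[np.cos(yw),-np.sin(yw)],[np.sin(yw),np.cos(yw)]])
def chk(k):
    t=load("top"+k); m=mask(t,(178,146,195,160),(0,170,50),(6,255,255))|mask(t,(178,146,195,160),(174,170,50),(180,255,255))
    ys,xs=np.where(m); P=np.array([(R.T@(onz(t,x,y,.092)[:2]-ax))*1e3 for x,y in zip(xs,ys)])
    l=P[(P[:,0]<-30)]
    print(k,"n",len(l),"red lug y: mean %.1f min %.1f max %.1f"%(l[:,1].mean(),l[:,1].min(),l[:,1].max()))
E
python3 - <<'E'
from chk import *
for k in "03456": chk(k)
E
python3 -m pendant '[[[0,0,0],[0,0,0]],[[0,0,0],[0,0,0]],[[0,0.3,0],[0,0,0]],[[0.1,0.7,0],[0,0,0]],[[0.1,0.7,0],[0,0,0]],[[0.1,0.7,0],[0,0,0]],[[0.1,0.7,0],[0,0,0]],[[0.1,0.7,0],[0,0,0]]]' 0.5 20
python3 -m pendant '[[[0,0,0],[0,0,0]],[[0,0,0],[0,0,0]],[[0,0,0],[0,0,0]],[[0,0,0],[0,0,0]],[[0,0,0],[0,0,0]],[[0,0,0],[0,0,0]],[[0,0,0],[0,0,0]],[[0,0,0],[0,0,0]]]' 0.36 20
python3 - <<'E'
from chk import *
from plant import read_camera
for n in("top","side"):
    c=read_camera(n);np.save(n+"7.npy",c,allow_pickle=True)
chk("7")
E
```

```text
0 n 10 red lug y: mean 13.7 min 6.2 max 19.3
3 n 9 red lug y: mean 13.5 min 6.2 max 19.3
4 n 11 red lug y: mean 14.3 min 6.2 max 20.5
5 n 14 red lug y: mean 9.4 min 2.9 max 14.4
6 n 10 red lug y: mean 5.4 min -2.6 max 8.9
t: 19.9
ee_pos: [0.4731, 0.25, 0.0753]
ee_rot: [3.141, -0.0, -0.18]
wrist_force: [0.6, -0.3, -2.4]
width: 0.0429
finger_force: 8.8
t: 20.7
ee_pos: [0.473, 0.25, 0.0753]
ee_rot: [3.142, 0.0, -0.18]
wrist_force: [0.9, -0.3, -1.7]
width: 0.0549
finger_force: 8.4
7 n 10 red lug y: mean 5.4 min -2.6 max 8.9
```

```bash
python3 - <<'E'
from chk import *
for n in("top","side"):
  for k in "0567":
    c=load(n+k); im=c["image"].astype(np.float32); red=im[...,2]-np.maximum(im[...,0],im[...,1])
    out=[]
    for x in((-36,-32,-28) if n=="top" else (-34,-30,-26)):
        ys=np.arange(-12,30,.25); z=.097 if n=="top" else .080
        if n=="top": uv=np.array([proj(c,[*(ax+R@np.array([x,y])/1e3),z]) for y in ys],np.float32)
        v=cv2.remap(red,uv[:,0:1],uv[:,1:2],cv2.INTER_LINEAR)[:,0] if n=="top" else None
        if n=="top":
            h=v.max()/2; i=np.where(v>h)[0]; out.append((ys[i[0]],ys[i[-1]],round(float(v.max()))))
    if n=="top": print(n,k,out)
    else:
        m=mask(c,(185,218,218,250),(0,170,50),(6,255,255)); ys,xs=np.where(m); print(n,k,[(int(v),int(xs[ys==v].max())) for v in np.unique(ys)])
E
```

```text
top 0 [(np.float64(12.0), np.float64(19.5), 112), (np.float64(4.75), np.float64(19.25), 154), (np.float64(4.25), np.float64(20.25), 179)]
top 5 [(np.float64(6.5), np.float64(13.75), 124), (np.float64(0.75), np.float64(14.25), 175), (np.float64(-0.75), np.float64(15.25), 190)]
top 6 [(np.float64(2.25), np.float64(8.5), 133), (np.float64(-4.5), np.float64(11.0), 167), (np.float64(-4.25), np.float64(10.75), 191)]
top 7 [(np.float64(2.25), np.float64(8.5), 130), (np.float64(-4.5), np.float64(11.25), 167), (np.float64(-4.25), np.float64(11.5), 190)]
side 0 [(227, 192), (228, 207), (229, 209), (230, 210), (231, 210), (232, 209), (233, 208), (234, 207), (235, 208), (236, 209), (237, 209), (238, 209), (239, 209), (240, 210), (241, 210), (242, 210)]
side 5 [(227, 208), (228, 211), (229, 211), (230, 210), (231, 210), (232, 209), (233, 208), (234, 209), (235, 210), (236, 211), (237, 211), (238, 202), (239, 199)]
side 6 [(226, 209), (227, 211), (228, 212), (229, 211), (230, 210), (231, 210), (232, 209), (233, 211), (234, 212), (235, 212), (236, 212), (237, 203), (238, 202)]
side 7 [(226, 209), (227, 211), (228, 212), (229, 211), (230, 210), (231, 210), (232, 209), (233, 211), (234, 212), (235, 212), (236, 212), (237, 212), (238, 202)]
```

Numbers agree: the red lug's edge moved 11 mm (0.207 rad) at x = -36. The start range was 0.19 to 0.25, so the clip is shut. I retreat and carry the pliers back.

```bash
python3 -m pendant '[[[0,0,0],[0,0,0]],[[0,0,0],[0,0,0]],[[-5,0.9,0],[0,0,0]],[[-14,2.5,0],[0,0,0]],[[-26,4.6,0],[0,0,0]],[[-38,6.8,0],[0,0,0]],[[-50,8.9,0],[0,0,0]],[[-59,10.5,0],[0,0,0]]]' 0.29 20
python3 -m pendant '[[[0,0,8],[0,0,0]],[[0,0,22],[0,0,0]],[[0,-5,36],[0,0,0]],[[0,-18,45],[0,0,0.01]],[[2,-36,45],[0,0,0.02]],[[4,-56,45],[0,0,0.04]],[[6,-78,45],[0,0,0.06]],[[6,-100,45],[0,0,0.08]]]'
python3 -m pendant '[[[0,-35,0],[0,0,0.01]],[[0,-70,0],[0,0,0.02]],[[0,-105,0],[0,0,0.03]],[[0,-140,0],[0,0,0.04]],[[2,-175,0],[0,0,0.05]],[[6,-210,0],[0,0,0.06]],[[12,-245,0],[0,0,0.08]],[[20,-275,0],[0,0,0.1]]]'
python3 -m pendant '[[[20,-25,0],[0,0,0]],[[42,-48,0],[0,0,0]],[[66,-66,0],[0,0,0]],[[90,-82,0],[0,0,0]],[[114,-92,0],[0,0,0]],[[130,-97,0],[0,0,0]],[[139,-98,0],[0,0,0]],[[139,-98,0],[0,0,0]]]'
```

```text
t: 21.6
ee_pos: [0.4126, 0.2608, 0.0754]
ee_rot: [3.141, -0.0, -0.179]
wrist_force: [-1.2, 0.0, -3.8]
width: 0.0606
finger_force: 8.0
t: 22.4
ee_pos: [0.421, 0.1593, 0.1218]
ee_rot: [-3.141, -0.002, -0.1]
wrist_force: [0.7, -0.7, -2.1]
width: 0.0606
finger_force: 8.0
t: 23.2
ee_pos: [0.4404, -0.1172, 0.1219]
ee_rot: [3.141, -0.002, -0.001]
wrist_force: [0.1, 0.6, -1.3]
width: 0.0606
finger_force: 8.0
t: 24.0
ee_pos: [0.5798, -0.2127, 0.121]
ee_rot: [-3.141, -0.001, -0.0]
wrist_force: [-0.9, 0.7, -2.8]
width: 0.0604
finger_force: 8.0
```

```bash
python3 -m pendant '[[[0,0,-25],[0,0,0]],[[0,0,-55],[0,0,0]],[[0,0,-82],[0,0,0]],[[0,0,-100],[0,0,0]],[[0,0,-108],[0,0,0]],[[0,0,-112],[0,0,0]],[[0,0,-114],[0,0,0]],[[0,0,-114],[0,0,0]]]'
python3 -m pendant '[[[0,0,-0.5],[0,0,0]],[[0,0,-1],[0,0,0]],[[0,0,-1.5],[0,0,0]],[[0,0,-2],[0,0,0]],[[0,0,-2],[0,0,0]],[[0,0,-2],[0,0,0]],[[0,0,-2],[0,0,0]],[[0,0,-2],[0,0,0]]]'
```

```text
t: 24.8
ee_pos: [0.5795, -0.2126, 0.0072]
ee_rot: [3.141, -0.001, -0.0]
wrist_force: [0.8, 0.3, -2.2]
width: 0.0607
finger_force: 8.0
t: 25.6
ee_pos: [0.5791, -0.2125, 0.0043]
ee_rot: [3.142, -0.0, -0.0]
wrist_force: [0.6, -0.3, -1.7]
width: 0.0605
finger_force: 8.0
```

```bash
python3 -m pendant '[[[0,0,-0.3],[0,0,0]],[[0,0,-0.6],[0,0,0]],[[0,0,-0.9],[0,0,0]],[[0,0,-0.9],[0,0,0]],[[0,0,-0.9],[0,0,0]],[[0,0,-0.9],[0,0,0]],[[0,0,-0.9],[0,0,0]],[[0,0,-0.9],[0,0,0]]]'
python3 -m pendant '[[[0,0,-0.2],[0,0,0]],[[0,0,-0.4],[0,0,0]],[[0,0,-0.4],[0,0,0]],[[0,0,-0.4],[0,0,0]],[[0,0,-0.4],[0,0,0]],[[0,0,-0.4],[0,0,0]],[[0,0,-0.4],[0,0,0]],[[0,0,-0.4],[0,0,0]]]'
```

```text
t: 26.4
ee_pos: [0.5791, -0.2125, 0.0036]
ee_rot: [3.141, -0.0, -0.0]
wrist_force: [-2.8, 0.8, 3.9]
width: 0.0606
finger_force: 8.1
t: 27.2
ee_pos: [0.5792, -0.2125, 0.0036]
ee_rot: [3.141, -0.0, -0.0]
wrist_force: [-3.5, 2.0, 7.8]
width: 0.0609
finger_force: 8.4
```

The pliers are on the mat. I release gently, then rise.

```bash
python3 -m pendant '[[[0,0,0.2],[0,0,0]],[[0,0,0.5],[0,0,0]],[[0,0,0.5],[0,0,0]],[[0,0,0.5],[0,0,0]],[[0,0,0.5],[0,0,0]],[[0,0,0.5],[0,0,0]],[[0,0,0.5],[0,0,0]],[[0,0,0.5],[0,0,0]]]' 0.22 20
python3 -m pendant '[[[0,0,0],[0,0,0]],[[0,0,0],[0,0,0]],[[0,0,0],[0,0,0]],[[0,0,0],[0,0,0]],[[0,0,0],[0,0,0]],[[0,0,0],[0,0,0]],[[0,0,0],[0,0,0]],[[0,0,0],[0,0,0]]]' 0 20
python3 -m pendant '[[[0,0,4],[0,0,0]],[[0,0,12],[0,0,0]],[[0,0,25],[0,0,0]],[[0,0,45],[0,0,0]],[[-10,0,75],[0,0,0]],[[-40,-20,110],[0,0,0]],[[-80,-45,145],[0,0,0]],[[-120,-75,170],[0,0,0]]]'
python3 -m pendant '[[[-30,-30,20],[0,0,0]],[[-60,-60,40],[0,0,0]],[[-90,-90,40],[0,0,0]],[[-120,-120,40],[0,0,0]],[[-150,-150,40],[0,0,0]],[[-170,-180,40],[0,0,0]],[[-170,-200,40],[0,0,0]],[[-170,-200,40],[0,0,0]]]'
python3 - <<'E'
from chk import *
from plant import read_camera,state
for n in("top","side"):
    c=read_camera(n);np.save(n+"8.npy",c,allow_pickle=True)
t,s=load("top8"),load("side8");print(state()["ee_pos"],state()["t"])
bt=blobs(mask(t,(300,110,375,210),*BLUE)); bs=blobs(mask(s,(195,145,285,195),*BLUE))
for b in bt+bs: print(b)
for i,j in((0,1),(1,0)):
    try: print(tri(t,bt[i][1],s,bs[j][1])[0])
    except Exception as e: print(e)
chk("8")
# any other change since the start
d=cv2.absdiff(load("top0")["image"],t["image"]).max(2)>40
print(*[b[4] for b in blobs(d.astype(np.uint8)*255,12)])
E
```

```text
t: 28.0
ee_pos: [0.5791, -0.2125, 0.0035]
ee_rot: [3.142, 0.0, -0.0]
wrist_force: [0.4, -0.0, -0.3]
width: 0.0668
finger_force: 0.0
t: 28.8
ee_pos: [0.5791, -0.2125, 0.0035]
ee_rot: [3.142, -0.0, -0.0]
wrist_force: [-0.3, -0.1, -0.5]
width: 0.0849
finger_force: 0.0
t: 29.6
ee_pos: [0.4693, -0.2799, 0.1699]
ee_rot: [3.14, -0.003, 0.002]
wrist_force: [0.0, -1.3, 1.3]
width: 0.0857
finger_force: 0.0
t: 30.4
ee_pos: [0.2981, -0.4822, 0.2077]
ee_rot: [3.14, -0.001, -0.004]
wrist_force: [-0.3, 0.1, 0.3]
width: 0.0854
finger_force: 0.0
[ 0.29995089 -0.479428    0.20734198] 30.5
(np.int32(96), array([330.47, 172.08]), array([332.4, 160.1]), array([328.5, 184.2]), [327, 160, 7, 25])
(np.int32(101), array([351.98, 172.04]), array([349.4, 160.1]), array([354.6, 184.1]), [349, 160, 8, 25])
(np.int32(91), array([254.53, 164.96]), array([264. , 164.8]), array([245. , 165.1]), [245, 163, 20, 5])
(np.int32(98), array([251.22, 174.11]), array([261. , 176.1]), array([241.8, 172.2]), [242, 171, 20, 8])
[ 0.55944024 -0.17896573  0.01580054]
[ 0.55921488 -0.24190512  0.01667709]
8 n 10 red lug y: mean 5.4 min -2.6 max 8.9
[181, 143, 10, 16] [344, 151, 9, 11] [327, 160, 4, 24] [353, 165, 5, 18] [349, 168, 6, 16] [330, 171, 4, 13] [355, 222, 157, 102] [492, 232, 4, 5] [472, 240, 5, 7] [463, 283, 49, 46] [313, 311, 43, 16] [378, 330, 76, 54] [455, 349, 57, 35] [258, 357, 20, 14] [230, 365, 24, 19] [259, 365, 19, 16] [319, 370, 32, 14] [269, 372, 16, 12]
```

The pliers lie flat on the mat, about 2 mm from where they started, and the clip is still shut. The other differences between the first and last top views look like the arm and its shadow.

```bash
python3 -c "from plant import job_done; print(job_done())"
```

```text
the job is handed in; nothing more can be done
None
```

The clip is shut, the pliers are back flat on the mat, nothing else was touched as far as the top view shows, and I handed the job in at about 30.5 s.

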